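Lock the ejector bar of a press die with its sprung index pin

TASK

Take the orange-handled lock pin out of its holder and lock the ejector bar that lies under the slotted cover plate of the die bed: set the pin's sprung tip lightly in the slot and slide it along until it drops into the bar's hidden socket, then press the pin gently fully home, flush on the plate, and let go. Never force the pin while the tip is not in the socket, and leave the two loose white cups and the wrench where they are.

Things in the scene. Friction and masses are not known exactly. Their poses are not given: they have to be found in the camera images.
- pin: Lock pin, 0.27 kg, stands upright in the holder, collar on its top. Origin: centre of the collar's underside, z up. Steel collar 34 mm diameter, z 0 to 8 mm; round orange handle 26 mm diameter, z 8 to 58 mm. Below: brass tip, 10 mm diameter, chamfered, to z -20 mm, sprung: it retracts up to 10 mm (3 N to start, 9 N at 10 mm), then it is solid.
- pin_handle (a point): Middle of the pin's orange handle, 33 mm above the collar's underside, on the pin's axis.
- holder: Grey plastic block fixed to the table, 70 x 70 x 35 mm high, with a 16 mm hole 27 mm deep in the middle of its top. Origin: centre of its underside. It may stand left or right of the die bed.
- bed: Die bed fixed to the table: 200 mm (x) by 300 mm (y), grey cover plate, top 45 mm above the table. Origin: centre of its underside. A white four-pocket die block, 100 (x) x 180 (y) x 40 mm high, is fixed on the plate, its centre at x +45 mm. The pin must never press on the bed or the bar in it with more than 45 N.
- slot_mid (a point): Middle of the slot, level with the cover plate's top; axes as the bed's, y along the slot. Slot 13 mm wide (x), 110 mm long (y -55 to +55), through the 6 mm plate, on the robot's side of the die block. Under it lies the dark ejector bar, flat, its top 6 mm below the plate's top. Pin fully home: collar flush on the plate, tip 14 mm deep in the socket; elsewhere it stops 4 mm short.
- slot_end (a point): The slot's end at y +55 mm, level with the plate's top. The bar has one socket, 13 x 13 mm, 19 mm deep, on the slot's centre line, its centre anywhere from y -35 to +35 mm of the slot's middle; the bar stays put. A weakly sprung shutter (under 1 N) of the same colour hides it, flush with the bar; as the tip drops in, it gives way and the tip's spring force vanishes.
- stand: Aluminium disc fixed to the table, 68 mm diameter, 30 mm high, on the other side of the bed from the holder; origin at the centre of its underside.
- cup_a: Loose white plastic cup, 48 mm rim diameter, 45 mm high, standing on the stand; origin at the centre of its underside. Bystander.
- cup_b: Loose white plastic cup of the same size, standing on the table; origin at the centre of its underside. Bystander.
- wrench: Loose steel wrench, 140 mm long, lying on the table along its own x; bystander.
Things that resemble listed ones, but are neither listed nor needed, are in the scene too. What is shaped like the pin but green or pink is not meant. Leave any green look-alike of the holder alone.

How it is judged:
By the outcome, as a careful person would: the job done as asked, in the order asked, and still so for the second after the job is handed in, with the robot touching nothing.
It also fails if it takes over 70 s, if anything falls off the work surface, if the arm or the gripper's body presses on something with over 40 N, if the wrist force passes 120 N, or if a joint passes its speed limit or range.

ROBOT

A 6-joint arm with a two-finger parallel gripper is mounted at the origin on the work surface. World frame = base frame: x ahead of the robot, y to its left, z up, the work surface at z = 0. Lengths are in mm, angles in degrees, forces in N, time in s.
With the tool pointing down it reaches from about 300 to 850 mm from the base axis. Payload 4.2 kg.
Tool frame: the origin (TCP) lies midway between the tips of the shut fingers; the grasp point (between the pads) lies 19 mm behind it; z points along the fingers, x is the direction in which the jaws open and shut, and the axes are right-handed (so a half turn about z gives the same grasp; the last joint's range is limited). The gripper opens to 91 mm and grips with 3 to 60 N. Pads are 32 mm wide; open, the fingers measure 118 mm over their backs; the gripper's body (76 mm by 178 mm) begins 60 mm behind the grasp point.
Start: joints at [68.239, 18.312, 89.639, -0, 72.044, -1.146], TCP at [202.453, 538.197, 213.976] pointing down, gripper open.
Joint ranges: [-177.97, 177.97], [-48.28, 115.42], [12.27, 149.76], [-77.06, 257.06], [2.81, 150.46], [-146.56, 146.56]. Speed limits (degrees/s): [147.25, 147.25, 180, 180, 180, 180].

INTERFACE

Orientations are given as [roll, pitch, yaw] about the fixed x, y, z axes, in that order (R = Rz(yaw) Ry(pitch) Rx(roll)).
In Python, from workcell import env gives the robot as it stands. The module is installed in compiled form; this text tells all that it offers.
- The arm moves only by the tool drive_tool, never from a script. Its argument "series" is a list of rows, each a list of 3 entries, a list of its own where there are three numbers: the closure, from 0 (fully open) to 1 (shut), then the shift along the tool's x, y, z in mm, then the turn, a rotation vector about the tool's x, y, z in rad. In form: [[gripper, [dx, dy, dz], [rx, ry, rz]], ...]. A call has exactly 5 rows; each row is the pose to reach, as a shift and turn from the pose commanded when the call began, along the tool's axes at that moment; what a row does not reach only later rows make up. A row lasts 1/10 s, in which the tool goes at most 50 mm and 8.59 degrees, less where a joint would pass 70% of its speed; a pose out of reach is approached as far as the arm can. A call with a gripper value outside its range is refused whole. The fingers move at their own pace and stop on an object; "squeeze" is the grip in N (left out, the last holds). Time passes only in rows, so rows that repeat a pose let the fingers close, or fill a call up. It gives the time, the measured TCP pose, the force and the opening at its end, in the units of the state.
- env.state(): the state, without advancing time (a new reading comes with each control period).
- env.grab_frame(name): name is "side" or "top"; returns a dict with "image" (480x640x3 uint8, red, green, blue), "K" (3x3 intrinsics, pixels), "origin" and "orientation" of the camera in the world. Camera axes: x right, y down, z forward; pixel columns grow to the right and rows downward; lengths in mm; the calibration is good to about 2 mm. A picture is of the moment at which its call begins. There is no depth.
- env.job_done(): hands the job in, once; it reports no verdict.
The state is a dict: "time_s": time; "qpos": joint angles; "qvel": joint speeds; "effort": joint torques, N m; "ee_pos": TCP position; "ee_rot": TCP orientation; "force": force on the tool from outside, world axes, zero at the start; "torque": the same for the moment, N m; "gripper_width": finger opening in mm.
Only numpy, scipy, OpenCV 4.12 (cv2) and the standard library are available. Lean on these libraries where they do the work, as an engineer would, in place of code of your own. Each camera call takes 0.05 s, during which the arm holds its last target.

## Working session

There is one attempt and no reset: what is moved stays moved. The work goes in short steps, Python scripts to look and compute and a tool call to move; the robot and the scene stay as the last step left them, time stands still between calls to the robot, and variables do not carry over. Pictures are saved under pics/ and viewed, and the job is handed in when it is done.

Besides the shell and the picture viewer there is one more tool, called as name([rows], argument=value, ...), one row to a line, values as JSON. drive_tool: Moves the arm, as the interface text tells. Its arguments: {"type":"object","properties":{"series":{"type":"array","items":{"type":"array"}},"squeeze":{"type":"number"}},"required":["series"]}

```bash
mkdir -p pics
cat > h.py <<'E'
import numpy as np, cv2, pickle
from workcell import env
def grab(n,save):
    f=env.grab_frame(n); cv2.imwrite('pics/'+save+'.png',f['image'][:,:,::-1]); pickle.dump(f,open('pics/'+save+'.pkl','wb')); return f
def load(s): return pickle.load(open('pics/'+s+'.pkl','rb'))
def Rm(o):
    o=np.array(o,float)
    if o.shape==(3,3): return o
    from scipy.spatial.transform import Rotation as R
    if o.size==3: return R.from_euler('xyz',o,degrees=True).as_matrix()
    raise ValueError(o)
def ray(f,u,v):
    d=Rm(f['orientation'])@np.linalg.inv(f['K'])@np.array([u,v,1.]); return np.array(f['origin'],float),d/np.linalg.norm(d)
def onz(f,u,v,z):
    o,d=ray(f,u,v); return o+d*(z-o[2])/d[2]
def proj(f,p):
    c=Rm(f['orientation']).T@(np.array(p,float)-f['origin']); q=f['K']@c; return q[:2]/q[2]
def two(f,a,g,b):
    o1,d1=ray(f,*a);o2,d2=ray(g,*b)
    A=np.stack([d1,-d2],1); t=np.linalg.lstsq(A,o2-o1,rcond=None)[0]
    p=o1+d1*t[0];q=o2+d2*t[1]; return (p+q)/2,np.linalg.norm(p-q)
E
python3 - <<'E'
from h import *
for n in('top','side'):
    f=grab(n,n+'0'); print(n,f['K'],f['origin'],f['orientation'])
print(env.state())
E
```

```text
top [[534.4674674    0.         323.96007609]
 [  0.         534.4674674  238.32411718]
 [  0.           0.           1.        ]] [ 303.72101627   26.21242202 1281.7813791 ] [-168.51242148    0.22486561  -89.09893477]
side [[505.41214085   0.         323.51983174]
 [  0.         505.41214085 240.99603306]
 [  0.           0.           1.        ]] [449.62316542 801.6898141  758.39689895] [-130.37074647    1.2560357  -175.0495251 ]
{'time_s': 0.1, 'qpos': array([ 6.82407853e+01,  1.83503735e+01,  8.96987100e+01,  5.48048374e-04,
        7.20436187e+01, -1.14575681e+00]), 'qvel': array([-0.14828369, -0.07097581, -0.06250973,  0.00851213, -0.03720164,
        0.02069784]), 'effort': array([ 2.98290870e-04, -4.13328767e+01, -2.32510632e+01,  7.28180772e-02,
        4.21026349e-02, -4.71325268e-05]), 'ee_pos': array([202.26678209, 537.77894312, 213.18511836]), 'ee_rot': array([-1.79997625e+02,  9.26733395e-02,  6.93863746e+01]), 'force': array([-0.21086022,  0.66240797, -0.95379369]), 'torque': array([-0.04214831,  0.00316593, -0.05351476]), 'gripper_width': 90.90631691823988}
```

View pics/top0.png

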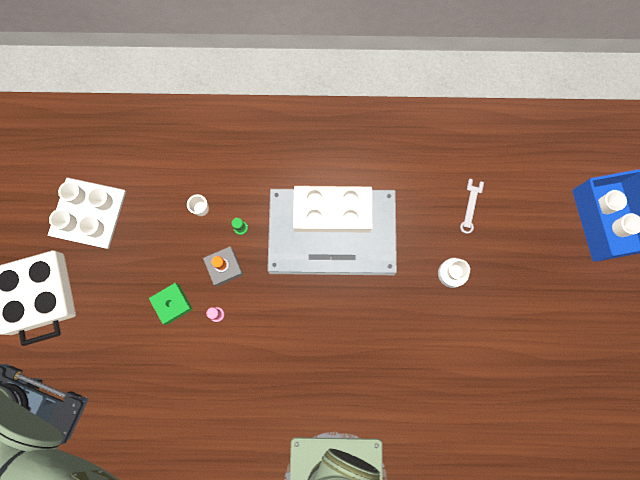

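View pics/side0.png

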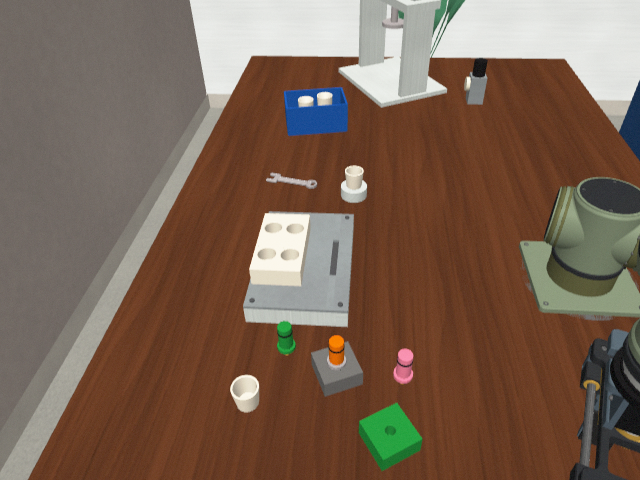

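The top view shows the orange pin at about (217,262) on the grey holder, left of the bed. The slot is at (332,257), cup_b at (198,205), the green pin at (239,226) and the pink one at (215,314). The side view agrees. Next I measure.

Run:
```python
from h import *
f=load('top0');g=load('side0')
def comps(m,amin):
    n,l,s,c=cv2.connectedComponentsWithStats(m.astype(np.uint8)); return [(s[i],c[i],l==i) for i in range(1,n) if s[i][4]>amin]
for nm,F in(('top',f),('side',g)):
    hsv=cv2.cvtColor(F['image'],cv2.COLOR_RGB2HSV).astype(int);H,S,V=hsv[...,0],hsv[...,1],hsv[...,2]
    for s,c,m in comps((S>200)&(V>180)&(H>5)&(H<20),20): print(nm,'orange',s,c)
    gr=(S<50)&(V>50)&(V<120)
    for s,c,m in comps(gr,80):
        if 100<s[0]<460 and 150<s[1]<420 and s[4]<6000:
            r=cv2.minAreaRect(np.argwhere(m)[:,::-1].astype(np.float32)); print(nm,'dark',s,c,r)
    gr=(S<50)&(V>125)&(V<215)
    for s,c,m in comps(gr,1500):
        if s[4]<20000: print(nm,'light',s,c,cv2.minAreaRect(np.argwhere(m)[:,::-1].astype(np.float32)))
for nm,F,b in(('top',f,(185,160,80,160)),('top',f,(290,235,90,45)),('side',g,(290,320,110,90))):
    x,y,w,h=b; cv2.imwrite('pics/c_%s_%d.png'%(nm,x),cv2.resize(F['image'][y:y+h,x:x+w,::-1],None,fx=5 if h>100 else 6,fy=5 if h>100 else 6,interpolation=cv2.INTER_NEAREST)[:600])
```

```text
top light [ 285  432  101   48 2934] [331.52181322 456.12099523] ((334.9999694824219, 455.5), (99.99998474121094, 46.99999237060547), -0.0)
side orange [329 335  15  16 194] [335.80927835 342.54639175]
side orange [330 352  12  13 115] [335.05217391 358.28695652]
side dark [330 242   9  33 196] [333.90306122 258.21428571] ((333.9010009765625, 257.9901123046875), (5.970223426818848, 32.6372184753418), 5.710593223571777)
side dark [311 353  52  43 587] [337.26064736 381.33219761] ((332.11883544921875, 379.2599792480469), (57.91535568237305, 34.46992492675781), 20.432828903198242)
side light [ 251    0  196  108 5513] [396.39016869  44.1082895 ] ((347.34625244140625, 55.07866668701172), (108.1806640625, 192.37156677246094), 86.09950256347656)
side light [    0    92   232   388 14065] [102.18684678 301.17966584] ((106.491455078125, 281.72930908203125), (44.350425720214844, 448.34332275390625), 27.904348373413086)
side light [ 243  211  111  116 7341] [310.20800981 279.15869773] ((297.8603515625, 267.79302978515625), (105.9676284790039, 112.95889282226562), 2.862405300140381)
side light [ 520  242  120   72 2755] [576.30381125 287.17894737] ((579.5426635742188, 277.4042663574219), (121.59605407714844, 67.98738098144531), 2.2311747074127197)
```

View pics/c_top_185.png

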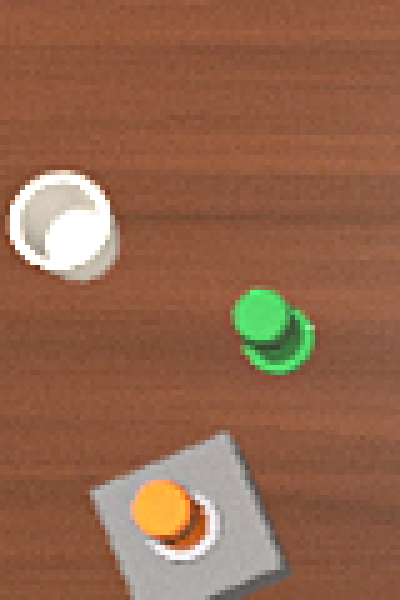

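View pics/c_top_290.png

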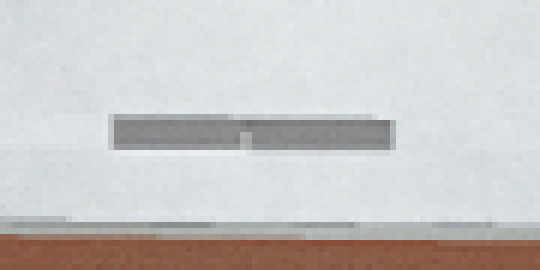

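View pics/c_side_290.png

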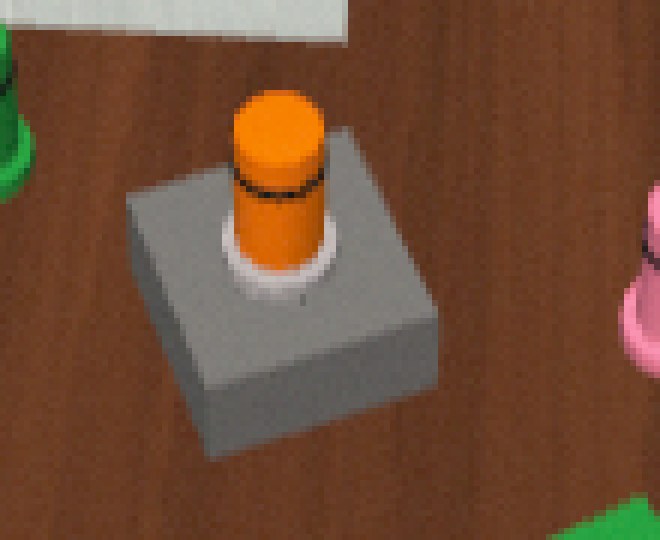

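Run:
```python
from h import *
f=load('top0');g=load('side0')
h=cv2.cvtColor(f['image'],cv2.COLOR_RGB2HSV)
for p in [(217,261),(219,264),(235,272),(215,255),(332,257),(300,262),(275,220),(213,270)]: print(p,h[p[1],p[0]])
```

```text
(217, 261) [ 18 190 255]
(219, 264) [ 19 190 255]
(235, 272) [ 25   9 174]
(215, 255) [175   9 179]
(332, 257) [ 90   2 137]
(300, 262) [102   6 222]
(275, 220) [100  10 220]
(213, 270) [ 18   7 175]
```

The crops show the pin's cap centre at top (217.2,261.8) and side (336.4,341.3), with the collar seated on the holder. The slot runs from about x=308.5 to 355.5 at row 257. I turn these into positions with masks.

Run:
```python
from h import *
f=load('top0');g=load('side0')
hs=cv2.cvtColor(f['image'],cv2.COLOR_RGB2HSV).astype(int);H,S,V=hs[...,0],hs[...,1],hs[...,2]
m=(S>170)&(V>240)&(H>10)&(H<25); m[:,260:]=0; m[:,:190]=0
p=np.argwhere(m)[:,::-1]; print('cap top px',p.mean(0),len(p)); ct=p.mean(0)
print('pin at z93',onz(f,*ct,93), 'side', onz(g,336.0,341.0,93)); print(two(f,ct,g,(336.0,341.0)))
# holder top
m=(S<40)&(V>140)&(V<215); m2=np.zeros_like(m); m2[240:295,195:250]=m[240:295,195:250]
c=max(cv2.findContours(m2.astype(np.uint8),0,2)[0],key=cv2.contourArea); r=cv2.minAreaRect(c); print('holder',r)
b=cv2.boxPoints(r); q=np.array([onz(f,*x,35) for x in b]); print(q.round(1),q.mean(0),np.linalg.norm(np.diff(q,axis=0),axis=1))
# slot
m=(S<30)&(V<175); m2=np.zeros_like(m); m2[250:264,300:365]=m[250:264,300:365]; ys,xs=np.nonzero(m2)
r=cv2.minAreaRect(np.stack([xs,ys],1).astype(np.float32)); print('slot',r,len(xs))
for u in (xs.min()-.5,xs.max()+.5): print(onz(f,u,r[0][1],45))
print('slot mid',onz(f,*r[0],45), 'rows', [onz(f,332,v,45)[0] for v in (ys.min()-.5,ys.max()+.5)])
# bed outline
m=(S<40)&(V>195); m2=np.zeros_like(m); m2[180:290,262:402]=m[180:290,262:402]
c=max(cv2.findContours(m2.astype(np.uint8),0,2)[0],key=cv2.contourArea); r=cv2.minAreaRect(c); print('bed',r)
q=np.array([onz(f,*x,45) for x in cv2.boxPoints(r)]); print(q.round(1),q.mean(0),np.linalg.norm(np.diff(q,axis=0),axis=1))
hs=cv2.cvtColor(g['image'],cv2.COLOR_RGB2HSV).astype(int);S,V=hs[...,1],hs[...,2]
m=(S<50)&(V<130);m2=np.zeros_like(m); m2[230:285,322:348]=m[230:285,322:348];ys,xs=np.nonzero(m2);print('side slot',xs.mean(),ys.mean(),xs.min(),xs.max(),ys.min(),ys.max())
print(onz(g,xs.mean(),ys.mean(),45),[onz(g,xs.mean(),v,45) for v in (ys.min()-.5,ys.max()+.5)])
for n,a,z in(('green',(237.5,222.8),58),('pink',(213,314),58),('cupb',(196.8,204),45),('cupa',(455,267),75)): print(n,onz(f,*a,z))
```

```text
cap top px [217.22093023 261.34883721] 86
pin at z93 [488.72289332 274.17570013  93.        ] side [489.21223741 275.28780312  93.        ]
(array([489.09386278, 274.40564197,  91.83706744]), np.float64(0.37723445177044856))
holder ((221.65518188476562, 265.3620910644531), (28.75611114501953, 30.594398498535156), 66.80140686035156)
[[504.8 322.9  35. ]
 [534.8 257.8  35. ]
 [472.  228.   35. ]
 [442.6 292.5  35. ]] [488.5300641  275.28431455  35.        ] [71.63987836 69.52797713 70.93005353]
slot ((331.5, 256.5), (5.0, 45.0), 90.0) 243
[510.92476382  70.59109106  45.        ]
[512.54991812 -37.26265309  45.        ]
slot mid [511.73748004  16.6549893   45.        ] rows [np.float64(518.8922543624963), np.float64(504.63418694430607)]
bed ((331.9878234863281, 228.87481689453125), (127.20995330810547, 85.1029052734375), 0.795723557472229)
[[ 476.3  164.9   45. ]
 [ 683.1  169.6   45. ]
 [ 683.1 -136.8   45. ]
 [ 476.6 -131.7   45. ]] [579.77017181  16.47771167  45.        ] [206.81553098 306.40403573 206.49244416]
side slot 333.9230769230769 257.67788461538464 330 338 241 274
[511.18782015  19.34111979  45.        ] [array([515.12069307, -36.17636611,  45.        ]), array([507.61892224,  69.72063704,  45.        ])]
green [586.53951379 238.8407071   58.        ]
pink [373.04838801 284.3547973   58.        ]
cupb [634.28901498 340.84229672  45.        ]
cupa [ 486.70034327 -264.59299909   75.        ]
```

Run:
```python
from h import *
f=load('top0')
G=cv2.cvtColor(f['image'],cv2.COLOR_RGB2GRAY).astype(float)
pts=[]
for u in range(311,354):
    col=G[250:264,u]; w=np.clip(215-col,0,None); w[w<15]=0
    pts.append(onz(f,u,250+(w*np.arange(14)).sum()/w.sum(),45)[:2])
pts=np.array(pts); a=np.polyfit(pts[:,1],pts[:,0],1); print('slot x(y)',a,'deg',np.degrees(np.arctan(-a[0])),'x at 17',np.polyval(a,17))
row=G[254:259,300:365].mean(0); d=215-row
half=d[15:45].mean()/2
i=np.nonzero(d>half)[0]; l=i[0]-(d[i[0]]-half)/(d[i[0]]-d[i[0]-1]); r=i[-1]+(d[i[-1]]-half)/(d[i[-1]]-d[i[-1]+1])
A=onz(f,300+l,256.3,45);B=onz(f,300+r,256.3,45);print(A,B,(A+B)/2)
# bed front edge & far edge at z45
for u in (275,290,330,370,390):
    print(u,G[266:278,u].astype(int))
```

```text
slot x(y) [-5.92851110e-03  5.11299767e+02] deg 0.3396746855500604 x at 17 511.1989827467367
[511.3924044   71.11131006  45.        ] [513.03759758 -38.08325285  45.        ] [512.21500099  16.51402861  45.        ]
275 [160 212 219 221 213 158 175 165 105  95  99  96]
290 [214 216 217 208 210 182 169 174 109  98  98  97]
330 [224 224 226 226 225 223 170 181 151  96 106 104]
370 [219 218 216 218 222 221 170 176 173 110  96 104]
390 [121 125 164 221 220 212 188 153 176 127  92  97]
```

drive_tool([
  [0, [0, 0, -10], [0, 0, -0.07]],
  [0, [0, 0, -10], [0, 0, -0.14]],
  [0, [0, 0, -10], [0, 0, -0.22]],
  [0, [0, 0, -10], [0, 0, -0.29]],
  [0, [0, 0, -10], [0, 0, -0.36]],
])

```text
time_s: 0.6
ee_pos: [202.3, 537.9, 223.5]
ee_rot: [-180.0, 0.1, 90.2]
force: [0.2, 0.2, -0.3]
gripper_width: 90.8
```

drive_tool([
  [0, [-33, 36, 0], [0, 0, 0]],
  [0, [-66, 72, 0], [0, 0, 0]],
  [0, [-99, 108, 10], [0, 0, 0]],
  [0, [-132, 144, 20], [0, 0, 0]],
  [0, [-160, 175, 30], [0, 0, 0]],
])

```text
time_s: 1.1
ee_pos: [378.7, 376.3, 193.4]
ee_rot: [-180.0, 0.0, 90.0]
force: [0.2, 0.3, -1.4]
gripper_width: 91.3
```

drive_tool([
  [0, [-30, 33, 10], [0, 0, 0]],
  [0, [-60, 66, 20], [0, 0, 0]],
  [0, [-90, 99, 30], [0, 0, 0]],
  [0, [-103, 112, 40], [0, 0, 0]],
  [0, [-103, 112, 50], [0, 0, 0]],
])

```text
time_s: 1.6
ee_pos: [491.1, 273.3, 143.0]
ee_rot: [-180.0, 0.0, 89.8]
force: [-0.7, -0.7, 0.4]
gripper_width: 91.3
```

Run:
```python
from h import *
s=env.state();print(s['ee_pos'],s['ee_rot'],s['force'],s['qpos']); grab('side','side1');grab('top','top1')
```

```text
[491.0697129  273.27351993 142.98808649] [-1.79992150e+02  3.25244927e-02  8.97965468e+01] [-0.70376803 -0.65643101  0.41587682] [ 2.79377213e+01  2.02593443e+01  9.75508475e+01 -2.82330316e-02
  6.22120734e+01 -6.18456561e+01]
```

View pics/side1.png

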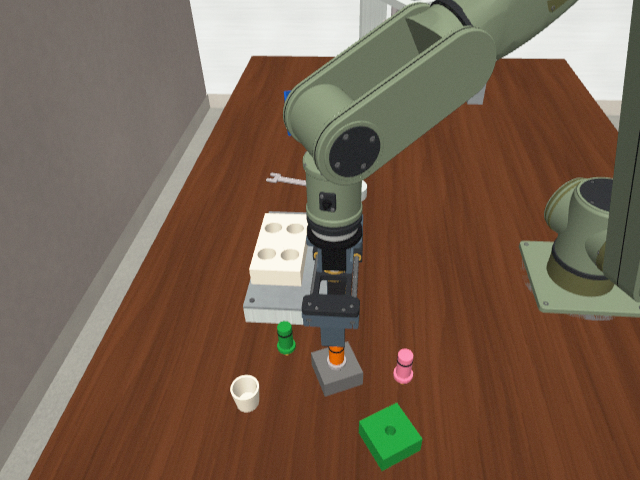

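View pics/top1.png

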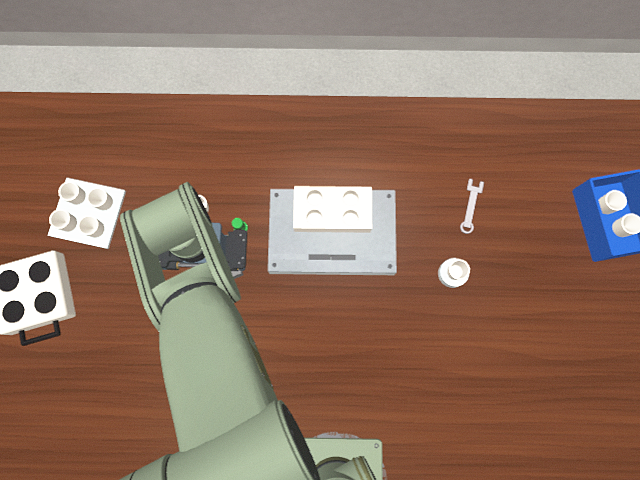

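The side view has the open fingers straddling the pin cap at about (336,335). The top view of the pin is hidden by the arm. I descend.

drive_tool([
  [0, [1, -2, 20], [0, 0, 0]],
  [0, [1, -2, 40], [0, 0, 0]],
  [0, [1, -2, 60], [0, 0, 0]],
  [0, [1, -2, 80], [0, 0, 0]],
  [0, [1, -2, 94], [0, 0, 0]],
])

```text
time_s: 2.2
ee_pos: [485.9, 277.4, 49.1]
ee_rot: [-179.9, 0.0, 90.1]
force: [-0.2, -0.5, -0.4]
gripper_width: 91.2
```

drive_tool([
  [0.2, [0, 0, 0], [0, 0, 0]],
  [0.4, [0, 0, 0], [0, 0, 0]],
  [0.6, [0, 0, 0], [0, 0, 0]],
  [0.8, [0, 0, 0], [0, 0, 0]],
  [1, [0, 0, 0], [0, 0, 0]],
], squeeze=35)

```text
time_s: 2.7
ee_pos: [487.8, 276.5, 50.7]
ee_rot: [179.9, -0.0, 90.0]
force: [0.4, 0.5, -0.1]
gripper_width: 54.1
```

drive_tool([
  [1, [0, 0, 0], [0, 0, 0]],
  [1, [0, 0, 0], [0, 0, 0]],
  [1, [0, 0, 0], [0, 0, 0]],
  [1, [0, 0, 0], [0, 0, 0]],
  [1, [0, 0, 0], [0, 0, 0]],
])

```text
time_s: 3.2
ee_pos: [487.5, 275.9, 50.0]
ee_rot: [-180.0, 0.0, 90.0]
force: [-0.4, -1.9, 1.9]
gripper_width: 25.4
```

Run:
```python
from h import *
s=env.state();print(s['ee_pos'],s['ee_rot'],s['force'],s['gripper_width']); grab('side','side2')
```

```text
[487.47709812 275.9224115   49.99332779] [-1.79991074e+02  2.88565247e-02  9.00194250e+01] [-0.41225535 -1.8687798   1.93836949] 25.368305446386184
```

View pics/side2.png

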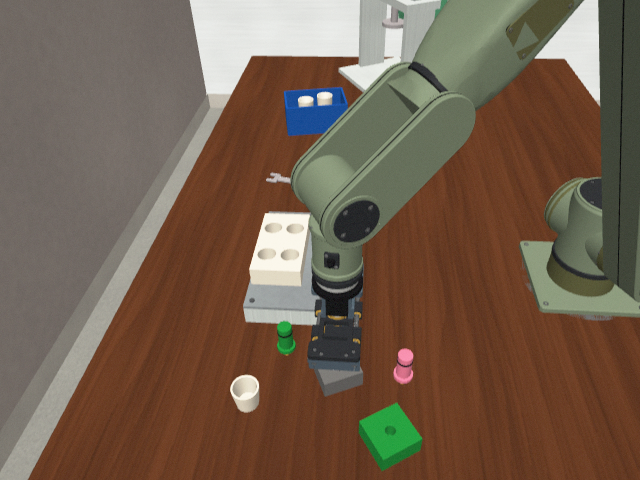

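drive_tool([
  [1, [0, 0, -8], [0, 0, 0]],
  [1, [0, 0, -20], [0, 0, 0]],
  [1, [0, 0, -40], [0, 0, 0]],
  [1, [0, 0, -60], [0, 0, 0]],
  [1, [0, 0, -80], [0, 0, 0]],
])

```text
time_s: 3.75
ee_pos: [487.5, 276.5, 131.5]
ee_rot: [180.0, -0.0, 90.0]
force: [-0.0, 0.2, -2.5]
gripper_width: 25.2
```

drive_tool([
  [1, [-40, 4, 0], [0, 0, 0]],
  [1, [-80, 8, 0], [0, 0, 0]],
  [1, [-115, 12, 0], [0, 0, 0]],
  [1, [-115, 12, 0], [0, 0, 0]],
  [1, [-115, 12, 0], [0, 0, 0]],
])

```text
time_s: 4.25
ee_pos: [499.8, 161.1, 130.7]
ee_rot: [179.9, -0.1, 89.9]
force: [0.0, 0.3, -4.0]
gripper_width: 25.2
```

Run:
```python
from h import *
for i in range(3):
    s=env.state();print(s['ee_pos'],s['ee_rot'],s['force'],s['gripper_width']); f=grab('side','side3') if i<1 else grab('top','top3')
```

```text
[499.80832823 161.11597027 130.71179945] [ 1.79942811e+02 -6.76526674e-02  8.99023681e+01] [ 1.32809376e-03  2.98557482e-01 -3.97262243e+00] 25.22423582294979
[499.76704522 161.77935632 130.56896888] [ 1.79947707e+02 -6.40755644e-02  8.99779914e+01] [ 0.18956024  0.21751479 -2.46515065] 25.455344964649935
[499.67567456 162.13159951 130.40388807] [ 1.79960624e+02 -5.32014211e-02  9.00328686e+01] [ 0.66564821 -0.40864427 -2.35760563] 25.66594548404669
```

View pics/side3.png

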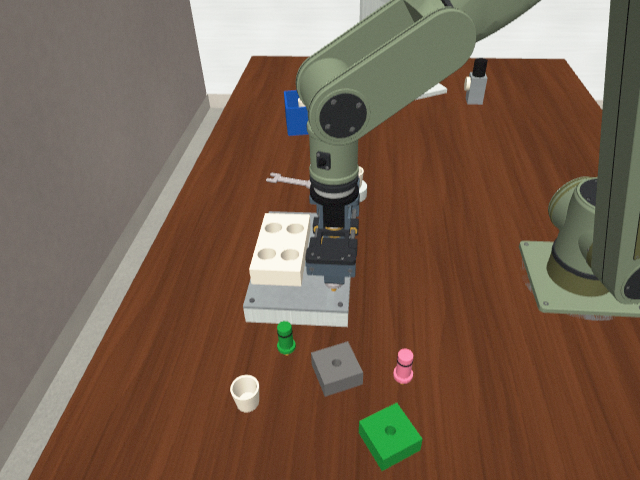

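View pics/top3.png

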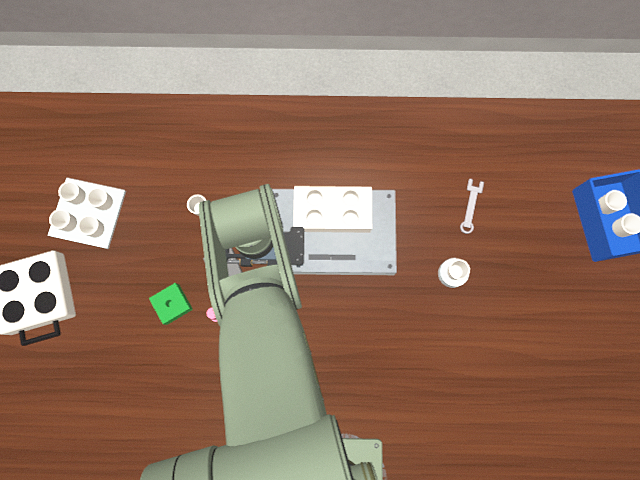

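The side view shows the pin held under the jaws, with its collar at about (335,285). The holder hole at (337,363) is now empty. I zoom in on the pin.

Run:
```python
from h import *
g=load('side3'); c=g['image'][255:315,295:375,::-1]; cv2.imwrite('pics/z3.png',cv2.resize(c,None,fx=9,fy=9,interpolation=cv2.INTER_NEAREST))
p0=np.array([500.5,161.8,115.5])
for n,d in (('collar bottom',0),('collar top',8),('tip',-20)): print(n,[(proj(g,p0+[dx,0,d])-[295,255])*9 for dx in (0,17 if d>=0 else 5,-17 if d>=0 else -5)])
```

```text
collar bottom [array([350.25224835, 244.9552736 ]), array([265.1614064 , 241.05128421]), array([435.59878273, 248.87099422])]
collar top [array([349.90462661, 216.29730345]), array([264.32530827, 212.41405398]), array([435.74258754, 220.19228909])]
tip [array([351.10414201, 315.18547126]), array([326.40377312, 314.02169111]), array([375.82601034, 316.35026437])]
```

View pics/z3.png

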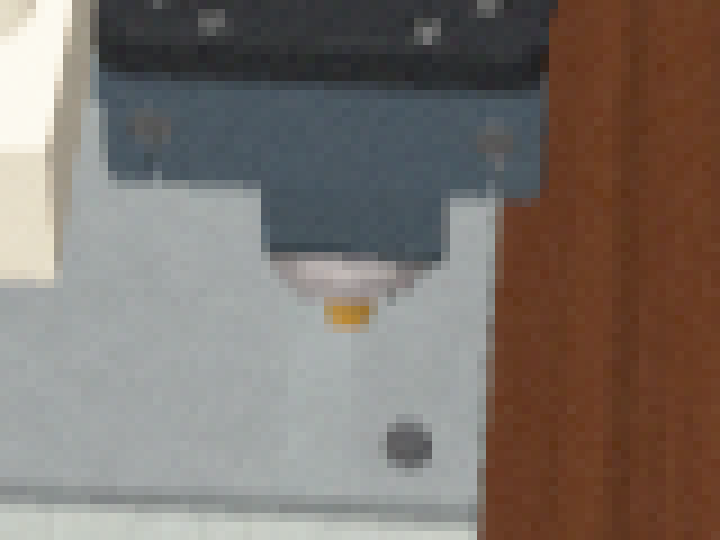

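The tip sits at side pixel about (333.8,291), which fits the expected pose: collar underside ≈ TCP z−15, pin x ≈ TCP x+1.2. I move above the slot's +y end.

drive_tool([
  [1, [-35, 4, 0], [0, 0, 0]],
  [1, [-70, 8, 0], [0, 0, 0]],
  [1, [-100, 10.5, 10], [0, 0, 0]],
  [1, [-100, 10.5, 25], [0, 0, 0]],
  [1, [-100, 10.5, 38], [0, 0, 0]],
])

```text
time_s: 4.9
ee_pos: [510.3, 61.5, 91.6]
ee_rot: [180.0, -0.0, 90.0]
force: [0.1, -0.1, -2.7]
gripper_width: 24.9
```

drive_tool([
  [1, [0, 0, 2], [0, 0, 0]],
  [1, [0, 0, 3], [0, 0, 0]],
  [1, [0, 0, 4], [0, 0, 0]],
  [1, [0, 0, 5], [0, 0, 0]],
  [1, [0, 0, 5], [0, 0, 0]],
])

```text
time_s: 5.4
ee_pos: [510.3, 61.5, 87.3]
ee_rot: [180.0, -0.0, 90.0]
force: [0.3, 0.4, -3.2]
gripper_width: 25.3
```

Run:
```python
from h import *
for i in range(2):
    s=env.state();print(s['ee_pos'],s['ee_rot'],s['force'],s['gripper_width']); g=grab('side','side4')
P=s['ee_pos']; a,b=245,205
c=g['image'][b:b+66,a+50:a+130,::-1]; cv2.imwrite('pics/z4.png',cv2.resize(c,None,fx=9,fy=9,interpolation=cv2.INTER_NEAREST))
o=[a+50,b]
p0=np.array([P[0]+1.2,P[1],P[2]-15]);print('tip',(proj(g,p0-[0,0,20])-o)*9)
for y in (72,62,52,-38): print('slot centre y',y,(proj(g,[511.4,y,45])-o)*9)
```

```text
[510.25666207  61.52272734  87.29762716] [ 1.79958973e+02 -8.28667319e-03  9.00350333e+01] [ 0.2862462   0.35944841 -3.16221224] 25.33815648914522
[510.24615781  61.46231702  87.27334377] [ 1.79960745e+02 -8.76604659e-03  9.00278948e+01] [ 0.38025143  0.49030964 -2.98467869] 25.189010993214612
tip [335.64926548 575.91063561]
slot centre y 72 [332.76453762 631.83434471]
slot centre y 62 [336.02285726 600.93062222]
slot centre y 52 [339.23346503 570.47942571]
slot centre y -38 [366.1441269  315.24368486]
```

View pics/z4.png

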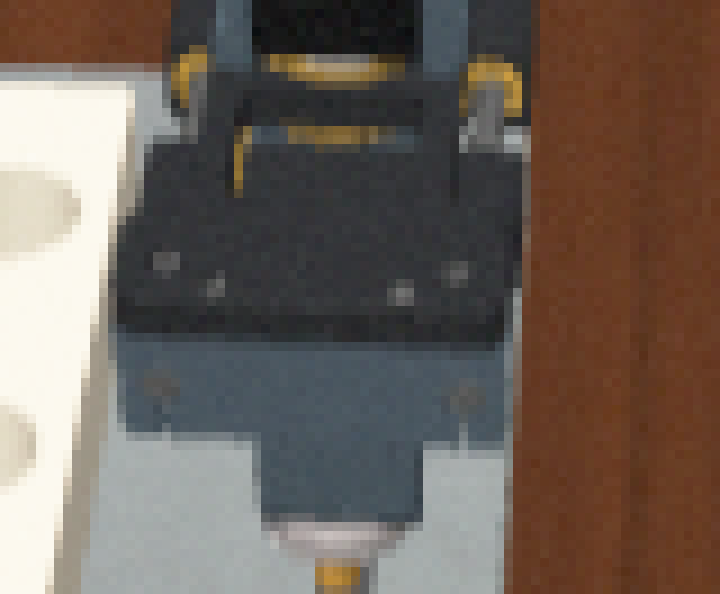

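The tip at (332.5,269) sits just above the slot's near end. I enlarge a lower crop for side alignment.

Run:
```python
from h import *
g=load('side4')
c=g['image'][255:295,310:360,::-1]; cv2.imwrite('pics/z5.png',cv2.resize(c,None,fx=14,fy=14,interpolation=cv2.INTER_NEAREST))
```

```text
(no output)
```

View pics/z5.png

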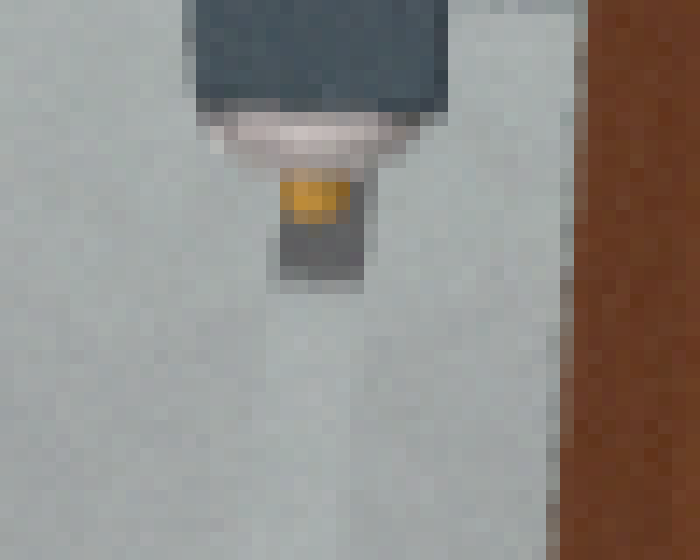

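The tip is centred at crop x≈315 and the slot at about 321, so the pin should go about 0.6 mm toward −x. I correct that and descend gently.

drive_tool([
  [1, [0, -0.6, 2], [0, 0, 0]],
  [1, [0, -0.6, 4], [0, 0, 0]],
  [1, [0, -0.6, 7], [0, 0, 0]],
  [1, [0, -0.6, 9], [0, 0, 0]],
  [1, [0, -0.6, 10], [0, 0, 0]],
])

```text
time_s: 6.0
ee_pos: [509.2, 61.2, 76.6]
ee_rot: [-180.0, -0.0, 90.0]
force: [0.5, -0.1, -2.2]
gripper_width: 25.8
```

drive_tool([
  [1, [0, 0, 1], [0, 0, 0]],
  [1, [0, 0, 1.5], [0, 0, 0]],
  [1, [0, 0, 2], [0, 0, 0]],
  [1, [0, 0, 2.5], [0, 0, 0]],
  [1, [0, 0, 2.5], [0, 0, 0]],
])

```text
time_s: 6.5
ee_pos: [509.5, 61.3, 74.4]
ee_rot: [180.0, -0.0, 90.0]
force: [-0.3, -0.0, -4.0]
gripper_width: 25.6
```

drive_tool([
  [1, [0, 0, 0.5], [0, 0, 0]],
  [1, [0, 0, 1], [0, 0, 0]],
  [1, [0, 0, 1.5], [0, 0, 0]],
  [1, [0, 0, 1.5], [0, 0, 0]],
  [1, [0, 0, 1.5], [0, 0, 0]],
])

```text
time_s: 7.0
ee_pos: [509.6, 61.3, 73.2]
ee_rot: [180.0, -0.0, 90.0]
force: [-1.2, -0.2, -0.1]
gripper_width: 25.8
```

drive_tool([
  [1, [0, 0, 0.5], [0, 0, 0]],
  [1, [0, 0, 1], [0, 0, 0]],
  [1, [0, 0, 1], [0, 0, 0]],
  [1, [0, 0, 1], [0, 0, 0]],
  [1, [0, 0, 1], [0, 0, 0]],
])

```text
time_s: 7.5
ee_pos: [509.6, 61.3, 72.0]
ee_rot: [180.0, -0.0, 90.0]
force: [-0.2, 0.2, 1.3]
gripper_width: 25.6
```

The tip is in the slot with about 4 N on the bar. I slide toward −y.

drive_tool([
  [1, [-1.2, 0, 0.5], [0, 0, 0]],
  [1, [-2.4, 0, 0.5], [0, 0, 0]],
  [1, [-3.6, 0, 0.5], [0, 0, 0]],
  [1, [-4.8, 0, 0.5], [0, 0, 0]],
  [1, [-6, 0, 0.5], [0, 0, 0]],
])

```text
time_s: 8.0
ee_pos: [509.7, 55.3, 71.5]
ee_rot: [180.0, -0.0, 90.0]
force: [-0.0, 2.6, 1.9]
gripper_width: 25.5
```

drive_tool([
  [1, [-0.5, 0, 0], [0, 0, 0]],
  [1, [-1, 0, 0], [0, 0, 0]],
  [1, [-1.5, 0, 0], [0, 0, 0]],
  [1, [-2, 0, 0], [0, 0, 0]],
  [1, [-2.5, 0, 0], [0, 0, 0]],
])

```text
time_s: 8.5
ee_pos: [509.5, 52.7, 71.5]
ee_rot: [180.0, -0.0, 90.0]
force: [0.1, 1.8, 2.5]
gripper_width: 25.7
```

drive_tool([
  [1, [-0.5, 0, 0], [0, 0, 0]],
  [1, [-1, 0, 0], [0, 0, 0]],
  [1, [-1.5, 0, 0], [0, 0, 0]],
  [1, [-2, 0, 0], [0, 0, 0]],
  [1, [-2.5, 0, 0], [0, 0, 0]],
])

```text
time_s: 9.0
ee_pos: [509.4, 50.2, 71.4]
ee_rot: [-180.0, -0.0, 90.0]
force: [0.7, 3.0, 2.1]
gripper_width: 25.5
```

drive_tool([
  [1, [-0.5, 0, 0], [0, 0, 0]],
  [1, [-1, 0, 0], [0, 0, 0]],
  [1, [-1.5, 0, 0], [0, 0, 0]],
  [1, [-2, 0, 0], [0, 0, 0]],
  [1, [-2.5, 0, 0], [0, 0, 0]],
])

```text
time_s: 9.5
ee_pos: [509.4, 47.7, 71.4]
ee_rot: [-180.0, -0.0, 90.0]
force: [-0.1, 2.3, 2.1]
gripper_width: 25.7
```

drive_tool([
  [1, [-0.5, 0, 0], [0, 0, 0]],
  [1, [-1, 0, 0], [0, 0, 0]],
  [1, [-1.5, 0, 0], [0, 0, 0]],
  [1, [-2, 0, 0], [0, 0, 0]],
  [1, [-2.5, 0, 0], [0, 0, 0]],
])

```text
time_s: 10.0
ee_pos: [509.4, 45.2, 71.4]
ee_rot: [180.0, -0.0, 90.0]
force: [0.2, 3.3, 2.0]
gripper_width: 25.2
```

drive_tool([
  [1, [-0.5, 0, 0], [0, 0, 0]],
  [1, [-1, 0, 0], [0, 0, 0]],
  [1, [-1.5, 0, 0], [0, 0, 0]],
  [1, [-2, 0, 0], [0, 0, 0]],
  [1, [-2.5, 0, 0], [0, 0, 0]],
])

```text
time_s: 10.5
ee_pos: [509.5, 42.7, 71.4]
ee_rot: [180.0, -0.0, 90.0]
force: [0.0, 3.3, 1.2]
gripper_width: 25.4
```

drive_tool([
  [1, [-0.5, 0, 0], [0, 0, 0]],
  [1, [-1, 0, 0], [0, 0, 0]],
  [1, [-1.5, 0, 0], [0, 0, 0]],
  [1, [-2, 0, 0], [0, 0, 0]],
  [1, [-2.5, 0, 0], [0, 0, 0]],
])

```text
time_s: 11.0
ee_pos: [509.5, 40.2, 71.4]
ee_rot: [180.0, -0.0, 90.0]
force: [0.2, 3.1, 1.5]
gripper_width: 25.6
```

drive_tool([
  [1, [-0.5, 0, 0], [0, 0, 0]],
  [1, [-1, 0, 0], [0, 0, 0]],
  [1, [-1.5, 0, 0], [0, 0, 0]],
  [1, [-2, 0, 0], [0, 0, 0]],
  [1, [-2.5, 0, 0], [0, 0, 0]],
])

```text
time_s: 11.5
ee_pos: [509.5, 37.7, 71.5]
ee_rot: [180.0, -0.0, 90.0]
force: [0.8, 2.6, 2.1]
gripper_width: 25.7
```

drive_tool([
  [1, [-0.5, 0, 0], [0, 0, 0]],
  [1, [-1, 0, 0], [0, 0, 0]],
  [1, [-1.5, 0, 0], [0, 0, 0]],
  [1, [-2, 0, 0], [0, 0, 0]],
  [1, [-2.5, 0, 0], [0, 0, 0]],
])

```text
time_s: 12.0
ee_pos: [509.5, 35.2, 71.5]
ee_rot: [180.0, -0.0, 90.0]
force: [-0.1, 3.7, 1.4]
gripper_width: 25.5
```

drive_tool([
  [1, [-0.5, 0, 0], [0, 0, 0]],
  [1, [-1, 0, 0], [0, 0, 0]],
  [1, [-1.5, 0, 0], [0, 0, 0]],
  [1, [-2, 0, 0], [0, 0, 0]],
  [1, [-2.5, 0, 0], [0, 0, 0]],
])

```text
time_s: 12.5
ee_pos: [509.5, 32.7, 71.5]
ee_rot: [180.0, -0.0, 90.0]
force: [0.5, 2.9, 1.9]
gripper_width: 25.7
```

drive_tool([
  [1, [-0.5, 0, 0], [0, 0, 0]],
  [1, [-1, 0, 0], [0, 0, 0]],
  [1, [-1.5, 0, 0], [0, 0, 0]],
  [1, [-2, 0, 0], [0, 0, 0]],
  [1, [-2.5, 0, 0], [0, 0, 0]],
])

```text
time_s: 13.0
ee_pos: [509.4, 30.2, 71.4]
ee_rot: [-180.0, -0.0, 90.0]
force: [-0.4, 3.1, 1.8]
gripper_width: 25.6
```

drive_tool([
  [1, [-0.5, 0, 0], [0, 0, 0]],
  [1, [-1, 0, 0], [0, 0, 0]],
  [1, [-1.5, 0, 0], [0, 0, 0]],
  [1, [-2, 0, 0], [0, 0, 0]],
  [1, [-2.5, 0, 0], [0, 0, 0]],
])

```text
time_s: 13.5
ee_pos: [509.4, 27.7, 71.4]
ee_rot: [-180.0, -0.0, 90.0]
force: [-0.4, 2.6, 2.0]
gripper_width: 25.5
```

drive_tool([
  [1, [-0.5, 0, 0], [0, 0, 0]],
  [1, [-1, 0, 0], [0, 0, 0]],
  [1, [-1.5, 0, 0], [0, 0, 0]],
  [1, [-2, 0, 0], [0, 0, 0]],
  [1, [-2.5, 0, 0], [0, 0, 0]],
])

```text
time_s: 14.0
ee_pos: [509.5, 25.2, 71.4]
ee_rot: [-180.0, -0.0, 90.0]
force: [0.5, 2.8, 1.4]
gripper_width: 25.6
```

drive_tool([
  [1, [-0.5, 0, 0], [0, 0, 0]],
  [1, [-1, 0, 0], [0, 0, 0]],
  [1, [-1.5, 0, 0], [0, 0, 0]],
  [1, [-2, 0, 0], [0, 0, 0]],
  [1, [-2.5, 0, 0], [0, 0, 0]],
])

```text
time_s: 14.5
ee_pos: [509.5, 22.7, 71.4]
ee_rot: [180.0, -0.0, 90.0]
force: [0.1, 3.0, 1.8]
gripper_width: 25.4
```

drive_tool([
  [1, [-0.5, 0, 0], [0, 0, 0]],
  [1, [-1, 0, 0], [0, 0, 0]],
  [1, [-1.5, 0, 0], [0, 0, 0]],
  [1, [-2, 0, 0], [0, 0, 0]],
  [1, [-2.5, 0, 0], [0, 0, 0]],
])

```text
time_s: 15.0
ee_pos: [509.4, 20.2, 71.4]
ee_rot: [180.0, -0.0, 90.0]
force: [-0.9, 2.7, 1.4]
gripper_width: 25.7
```

drive_tool([
  [1, [-0.5, 0, 0], [0, 0, 0]],
  [1, [-1, 0, 0], [0, 0, 0]],
  [1, [-1.5, 0, 0], [0, 0, 0]],
  [1, [-2, 0, 0], [0, 0, 0]],
  [1, [-2.5, 0, 0], [0, 0, 0]],
])

```text
time_s: 15.5
ee_pos: [509.5, 17.7, 71.4]
ee_rot: [180.0, -0.0, 90.0]
force: [-0.1, 2.4, 0.4]
gripper_width: 25.6
```

drive_tool([
  [1, [-0.5, 0, 0], [0, 0, 0]],
  [1, [-1, 0, 0], [0, 0, 0]],
  [1, [-1.5, 0, 0], [0, 0, 0]],
  [1, [-2, 0, 0], [0, 0, 0]],
  [1, [-2.5, 0, 0], [0, 0, 0]],
])

```text
time_s: 16.0
ee_pos: [509.4, 15.2, 71.4]
ee_rot: [-180.0, -0.0, 90.0]
force: [-0.4, 2.0, 1.3]
gripper_width: 25.3
```

drive_tool([
  [1, [-0.5, 0, 0], [0, 0, 0]],
  [1, [-1, 0, 0], [0, 0, 0]],
  [1, [-1.5, 0, 0], [0, 0, 0]],
  [1, [-2, 0, 0], [0, 0, 0]],
  [1, [-2.5, 0, 0], [0, 0, 0]],
])

```text
time_s: 16.5
ee_pos: [509.1, 12.7, 71.1]
ee_rot: [-179.9, -0.0, 90.0]
force: [0.2, 0.4, -2.3]
gripper_width: 25.4
```

The spring force vanished at y≈12.7 (Fz −2.3, the bare pin weight). I probe down slowly.

drive_tool([
  [1, [0, 0, 0], [0, 0, 0]],
  [1, [0, 0, 0.5], [0, 0, 0]],
  [1, [0, 0, 1], [0, 0, 0]],
  [1, [0, 0, 1.5], [0, 0, 0]],
  [1, [0, 0, 1.5], [0, 0, 0]],
])

```text
time_s: 17.0
ee_pos: [509.4, 12.8, 69.9]
ee_rot: [-180.0, -0.0, 90.0]
force: [-0.1, -0.2, -2.6]
gripper_width: 25.3
```

drive_tool([
  [1, [0, 0, 0.7], [0, 0, 0]],
  [1, [0, 0, 1.4], [0, 0, 0]],
  [1, [0, 0, 2.1], [0, 0, 0]],
  [1, [0, 0, 2.8], [0, 0, 0]],
  [1, [0, 0, 3], [0, 0, 0]],
])

```text
time_s: 17.5
ee_pos: [509.5, 12.8, 66.9]
ee_rot: [180.0, -0.0, 90.0]
force: [0.6, -0.1, -2.4]
gripper_width: 25.6
```

drive_tool([
  [1, [0, 0, 1], [0, 0, 0]],
  [1, [0, 0, 2], [0, 0, 0]],
  [1, [0, 0, 3], [0, 0, 0]],
  [1, [0, 0, 4], [0, 0, 0]],
  [1, [0, 0, 4], [0, 0, 0]],
])

```text
time_s: 18.0
ee_pos: [509.5, 12.8, 62.8]
ee_rot: [-180.0, -0.0, 90.0]
force: [-0.1, -0.3, -1.6]
gripper_width: 25.5
```

drive_tool([
  [1, [0, 0, 0.4], [0, 0, 0]],
  [1, [0, 0, 0.8], [0, 0, 0]],
  [1, [0, 0, 1.2], [0, 0, 0]],
  [1, [0, 0, 1.5], [0, 0, 0]],
  [1, [0, 0, 1.5], [0, 0, 0]],
])

```text
time_s: 18.5
ee_pos: [509.5, 12.8, 61.4]
ee_rot: [180.0, -0.0, 90.0]
force: [0.5, -0.2, -2.6]
gripper_width: 25.1
```

drive_tool([
  [1, [0, 0, 0.2], [0, 0, 0]],
  [1, [0, 0, 0.4], [0, 0, 0]],
  [1, [0, 0, 0.6], [0, 0, 0]],
  [1, [0, 0, 0.8], [0, 0, 0]],
  [1, [0, 0, 0.8], [0, 0, 0]],
])

```text
time_s: 19.0
ee_pos: [509.5, 12.8, 60.6]
ee_rot: [180.0, -0.0, 90.0]
force: [0.1, 0.6, -1.6]
gripper_width: 25.5
```

drive_tool([
  [1, [0, 0, 0.2], [0, 0, 0]],
  [1, [0, 0, 0.4], [0, 0, 0]],
  [1, [0, 0, 0.5], [0, 0, 0]],
  [1, [0, 0, 0.5], [0, 0, 0]],
  [1, [0, 0, 0.5], [0, 0, 0]],
])

```text
time_s: 19.5
ee_pos: [509.5, 12.8, 60.2]
ee_rot: [180.0, -0.0, 90.0]
force: [-0.7, -0.1, -2.1]
gripper_width: 25.7
```

drive_tool([
  [1, [0, 0, 0.2], [0, 0, 0]],
  [1, [0, 0, 0.4], [0, 0, 0]],
  [1, [0, 0, 0.5], [0, 0, 0]],
  [1, [0, 0, 0.5], [0, 0, 0]],
  [1, [0, 0, 0.5], [0, 0, 0]],
])

```text
time_s: 20.0
ee_pos: [509.5, 12.8, 59.9]
ee_rot: [180.0, -0.0, 90.0]
force: [-1.2, -0.1, 3.3]
gripper_width: 25.4
```

drive_tool([
  [1, [0, 0, 0.1], [0, 0, 0]],
  [1, [0, 0, 0.2], [0, 0, 0]],
  [1, [0, 0, 0.3], [0, 0, 0]],
  [1, [0, 0, 0.4], [0, 0, 0]],
  [1, [0, 0, 0.4], [0, 0, 0]],
])

```text
time_s: 20.5
ee_pos: [509.5, 12.8, 60.0]
ee_rot: [180.0, -0.0, 90.0]
force: [-2.9, -0.2, 6.4]
gripper_width: 25.4
```

Run:
```python
from h import *
g=grab('side','side6');s=env.state();print(s['ee_pos'],s['force'])
c=g['image'][225:305,280:380,::-1]; cv2.imwrite('pics/z6.png',cv2.resize(c,None,fx=7,fy=7,interpolation=cv2.INTER_NEAREST))
```

```text
[509.53466683  12.78679426  59.95515072] [-2.10207937  2.42936187  7.12943234]
```

View pics/z6.png

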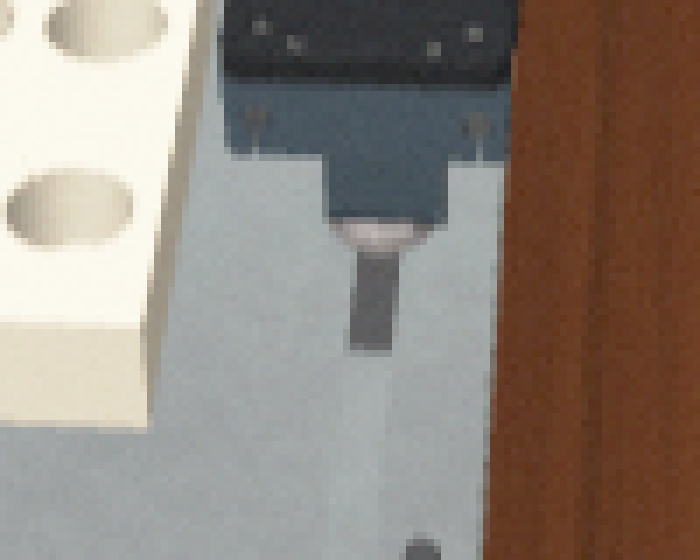

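The collar is on the plate at the predicted TCP z≈60, with contact of about 9 N, and the dark slot runs out from under the collar at about (333,268). I let go.

drive_tool([
  [0.75, [0, 0, 0], [0, 0, 0]],
  [0.6, [0, 0, 0], [0, 0, 0]],
  [0.4, [0, 0, 0], [0, 0, 0]],
  [0.2, [0, 0, 0], [0, 0, 0]],
  [0, [0, 0, 0], [0, 0, 0]],
])

```text
time_s: 21.05
ee_pos: [509.5, 12.8, 59.0]
ee_rot: [-180.0, -0.0, 90.0]
force: [0.8, 0.3, -1.1]
gripper_width: 54.5
```

drive_tool([
  [0, [0, 0, 0], [0, 0, 0]],
  [0, [0, 0, 0], [0, 0, 0]],
  [0, [0, 0, -3], [0, 0, 0]],
  [0, [0, 0, -12], [0, 0, 0]],
  [0, [0, 0, -30], [0, 0, 0]],
])

```text
time_s: 21.55
ee_pos: [508.6, 12.8, 89.1]
ee_rot: [-179.9, -0.0, 90.0]
force: [0.3, 0.1, -0.3]
gripper_width: 91.0
```

drive_tool([
  [0, [0, 0, -30], [0, 0, 0]],
  [0, [0, 0, -60], [0, 0, 0]],
  [0, [0, 0, -90], [0, 0, 0]],
  [0, [-20, 0, -120], [0, 0, 0]],
  [0, [-60, 0, -130], [0, 0, 0]],
])

```text
time_s: 22.05
ee_pos: [511.3, -46.4, 223.6]
ee_rot: [179.6, -0.0, 90.2]
force: [1.1, -0.4, 0.1]
gripper_width: 91.3
```

drive_tool([
  [0, [-40, 0, 0], [0, 0, 0]],
  [0, [-80, 0, 0], [0, 0, 0]],
  [0, [-120, -10, 0], [0, 0, 0]],
  [0, [-160, -20, 0], [0, 0, 0]],
  [0, [-180, -30, 0], [0, 0, 0]],
])

```text
time_s: 22.55
ee_pos: [479.0, -230.1, 220.0]
ee_rot: [179.9, 0.1, 89.9]
force: [0.3, 0.7, 0.4]
gripper_width: 91.1
```

Run:
```python
from h import *
f=grab('top','top7');g=grab('side','side7');s=env.state();print(s['time_s'],s['ee_pos'],s['force'],s['gripper_width'])
c=g['image'][200:300,270:370,::-1]; cv2.imwrite('pics/z7.png',cv2.resize(c,None,fx=6,fy=6,interpolation=cv2.INTER_NEAREST))
p=np.array([510.7,12.8,45])
for d in (0,8,58): print(d,proj(f,p+[0,0,d]),proj(g,p+[0,0,d]))
```

```text
22.65 [ 478.42189904 -229.64745545  219.90060606] [-0.64181728  1.21140952  0.25393845] 91.27884446499397
0 [333.13843678 256.9610269 ] [334.3735668  255.60166366]
8 [333.18274433 256.39454349] [334.34298537 252.76630817]
58 [333.47282375 252.6858032 ] [334.14486213 234.3973223 ]
```

View pics/top7.png

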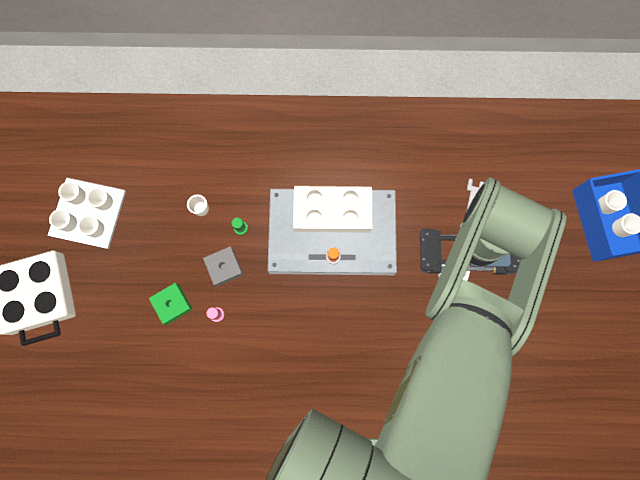

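View pics/side7.png

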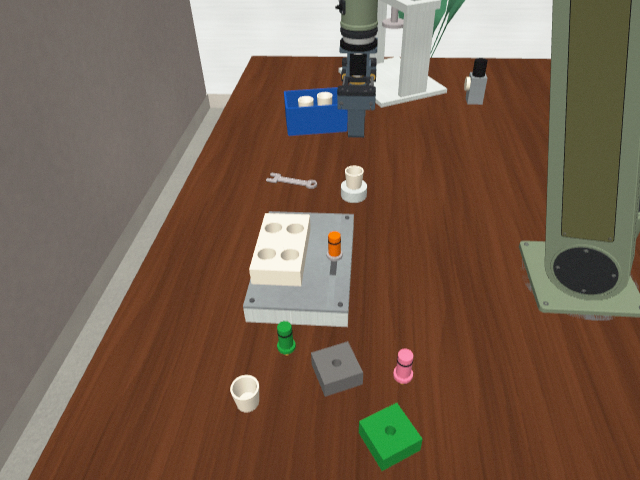

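View pics/z7.png

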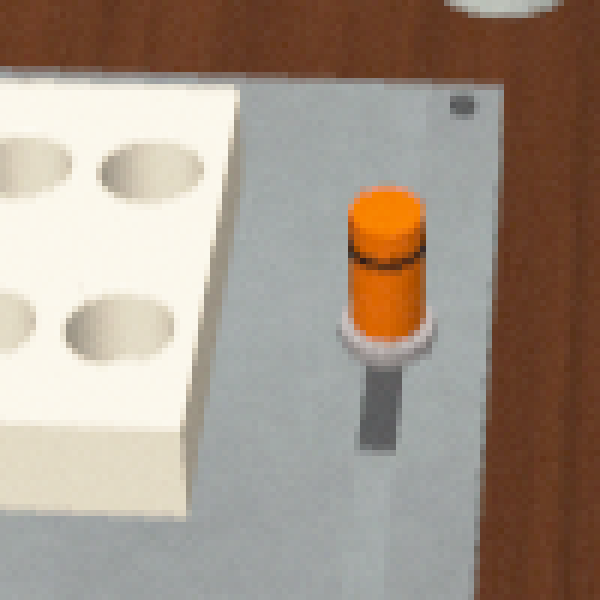

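The pin stands upright in the slot. Its cap is at side (334.5,235) against (334.1,234.4) predicted for flush, and 4 mm too high would put it at about 233. The cups and wrench look unmoved.

```bash
python3 -c "
from workcell import env
print(env.job_done())"
```

```text
the job is handed in; nothing more can be done
None
```

The ejector bar is locked: the orange pin is fully home in the socket, and the job was handed in at about 22.7 s.

- **Finding the socket:** I took the pin from the grey holder and set its tip in the slot near the +y end. I slid it toward −y with about 4–5 N on the bar. The spring force vanished at y ≈ 12.7 mm.
- **Pressing home:** The pin went down with no resistance until the collar met the plate at TCP z ≈ 60 mm, the height I expected. The press was about 9–10 N, and then I let go and moved the arm clear.
- **Last checks:** The final pictures show the pin upright, its cap within about 0.7 px of where a flush pin should appear. By eye, both cups and the wrench are where they were at the start. In the top view the arm hides cup_a and part of the wrench, but the side view shows both.
- **Disagreements:** The two cameras differed by about 0.5–1 mm on the slot's x position. I corrected that by 0.6 mm by eye before entering the slot, and none of the checks failed.

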